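Wedge up the rocking marking-off plate

ROBOT

A 7-joint arm with a two-finger parallel gripper is mounted at the origin on the work surface. World frame = base frame: x ahead of the robot, y to its left, z up, the work surface at z = 0. Lengths are in mm, angles in rad, forces in N, time in s.
With the tool pointing down it reaches from about 350 to 900 mm from the base axis. Payload 7.2 kg.
Tool frame: the origin (TCP) lies between the finger pads; the fingertips stand env.tip_reach ahead of it and the grasp point (between the pads) lies 8 mm behind it (env.tip_reach is the distance from the TCP to the fingertips, in mm); z points along the fingers, y is the line along which they close (so a half turn about z gives the same grasp; the last joint's range is limited). The gripper opens to 85 mm and grips with 20 to 120 N. Pads are 22 mm wide; open, the fingers measure 114 mm over their backs; the gripper's body (76 mm by 85 mm) begins 54 mm behind the grasp point. The pads swing forward as they close: fully open they stand 13 mm farther back than shut.
Start: joints at [1.266, 0.411, -0.013, 1.596, 0.006, 1.134, -0.082], TCP at [146.608, -607.564, 242.297] pointing down, gripper open.
Joint ranges: [-2.95, 2.95], [-0.29, 1.99], [-1.47, 1.44], [0.14, 2.54], [-1.03, 4.17], [0.13, 1.85], [-2.86, 2.86]. Speed limits (rad/s): [2.39, 2.39, 3.01, 3.01, 3.14, 3.14, 3.14].

INTERFACE

Orientations are given as [roll, pitch, yaw] about the fixed x, y, z axes, in that order (R = Rz(yaw) Ry(pitch) Rx(roll)).
In Python, from plant import env, imaging gives the robot as it stands.
- The arm moves only by the shell command python3 -m creep 'ROWS' [FORCE]. ROWS is JSON, a list of rows, each a list of 3 entries, a list of its own where there are three numbers: the opening in per cent of the stroke, from 0 (shut) to 100 (fully open), then the shift along the tool's x, y, z in cm, then the turn about the tool's z in rad. In form: [[jaw, [dx, dy, dz], roll], ...]. A call has 1 to 12 rows; each row shifts and turns the commanded pose from where the row before left it, along the tool's axes as they then stand; what a row does not reach is not made up. A row lasts 1/8 s, in which the tool goes at most 62.5 mm and 10.7 degrees, less where a joint would pass 70% of its speed; a pose out of reach is approached as far as the arm can. A call is refused whole if a number of a shift passes 6.25 or a number of a turn 0.188, either way. A call with a gripper value outside its range is refused whole. The fingers move at their own pace and stop on an object; FORCE is the grip in N (left out, the last holds). Time passes only in rows, so rows that do not move let the fingers close. It gives the time, the measured TCP pose, the force, the opening and the grip force at its end, in the units of the state.
- env.get_state(): the state, without advancing time (a new reading comes with each control period).
- imaging.grab_frame(name): name is "scene" or "top"; returns (picture, depth): 400x640x3 uint8, red, green, blue; 400x640 float32, mm along the optical axis (not along the pixel's ray), 0 where there is no reading.
- imaging.get_calibration(name): a dict with "fov_y" (degrees; the focal length in pixels is half the picture's height over the tangent of half this angle, whatever the lens; pixels are square), "cx", "cy" (the principal point, pixels), "camera_from_world" (4x4, takes a point from world to camera coordinates). Camera axes: x right, y up, looking along -z (the intrinsics and any distortion apply to the point x, -y, -z); pixel columns grow to the right and rows downward; lengths in mm; the calibration is good to about 2 mm. A picture is of the moment at which its call begins. get_calibration takes no time and is no camera call.
- env.close_job(): hands the job in; it is judged then, once.
The state is a dict: "clock": time; "q": joint angles; "qd": joint speeds; "joint_torque": joint torques, N m; "position": TCP position; "ee_rot": TCP orientation; "ft_force": force on the tool from outside, world axes, zero at the start; "ft_torque": the same for the moment, N m; "opening": finger opening in mm; "grip_force": force on a finger pad.
Only numpy, scipy, OpenCV 4.12 (cv2) and the standard library are available. Lean on these libraries where they do the work, as an engineer would, in place of code of your own. Each camera call takes 0.05 s, during which the arm holds its last target. There are 200 camera calls.

TASK

The green marking-off plate rocks because the rubber foot under its near right corner lug, as seen from the robot, is worn short. Take the orange wedge and slide it, flat on the bench and straight in, thin end first under that foot until it jams tight, bearing firmly with about 10 N, but without jacking the corner up by 1 mm or more, and leave it jammed there. Keep your hands off the plate itself and leave the other things as they lie.

Things in the scene. Friction and masses are not known exactly. Their poses are not given: they have to be found in the camera images.
- plate: Cast-iron marking-off plate, 240 (x) x 300 (y) mm, bright top 62 mm above the bench, green sides; a dial gauge on a stand (215 mm high) is fixed at its far left. Origin: at bench level under its centre; x points from near to far side, y to its left, z up. It stays put on the bench but can rock about the line through its near left and far right feet; the worn corner gives 1 mm upwards per 15 N under the foot.
- lug (a point): Middle of the upper outer edge of the near right lug, the one with the worn foot, at x = -152, y = -120 mm of the plate, 35 mm above the bench. Same axes as the plate. Like the other three corner lugs it is green, 44 mm wide (y), stands 32 mm out of the plate's side and spans 17 to 35 mm above the bench.
- foot_edge (a point): Bench-level point straight below the middle of the near edge of the worn black rubber foot, 4 mm further in than the lug's outer edge (x = -148, y = -120 mm of the plate). Same axes as the plate. The foot is 30 (x) x 36 (y) mm; its flat underside hangs 7 to 15 mm above the bench, differently every time and not measured. The other three feet stand on the bench.
- wedge_mid (a point): Orange hard plastic wedge, loose on the bench, about 80 g, 140 mm long, 36 mm wide, rising 1 in 6 from 4 mm at the thin end (toe) to about 26 mm at the thick end (heel), whose last 12 mm are black. It slides on bench and foot with friction about 0.4 (varies by a fifth). This point is midway along and across, 8 mm above its flat underside. x points to the toe, z up.
- wedge_grip (a point): A place to hold the wedge: 45 mm behind its middle (25 mm from the heel), 12 mm above its underside, where it is 23 mm high and 36 mm wide (across y). Same axes as the wedge. Held here and pushed home, the heel tries to rise: part of the push then comes from pressing it on the bench.
- wedge_toe (a point): Middle of the wedge's toe, at its underside: 70 mm ahead of the wedge's middle. Same axes as the wedge.
- conrod: Steel connecting rod, 190 mm long, 24 mm high, lying on the plate. Origin on its underside.
- oil_bottle: Brown oil bottle, green cap, 72 mm wide, 190 mm high, standing on the bench. Origin at its underside.
- gauge_case: Red gauge case, 100 x 170 x 32 mm, on the bench. Origin at its underside.
- spanner: Steel spanner, 160 mm long, lying on the bench. Origin at its underside.

How it is judged (in metres and radians):
On the way, in this order (a step that is already met when the one before it is completed fails the run):
1. the toe of the wedge is in under the worn foot, flat on the bench, not yet bearing (x of wedge_toe in the frame of lug above 0.012 m and y of wedge_toe in the frame of lug between -0.018 and 0.018 m and height (world z) of wedge_toe below 0.006 m), for 0.05 s.
2. the wedge is jammed: it bears on the foot with more than 6 N (contact force between wedge and plate above 6 N), for 0.2 s.
At the end, for the whole second after the job is handed in: The wedge lies flat on the bench (within 0.05 rad), straight (within 0.15 rad of the plate's x axis), its toe under the worn foot within 18 mm of the middle of the lug sideways, bearing on the foot with more than 6 N by itself, at rest, and the lug is less than 1 mm from where it started (contact force between wedge and plate above 6 N and distance of lug from where it was at the start of the episode below 0.001 m and x of wedge_toe in the frame of lug above 0.02 m and y of wedge_toe in the frame of lug between -0.018 and 0.018 m and angle between the x axis of wedge_mid and the x axis of plate, either way round below 0.15 rad and angle between wedge_mid's own z axis and vertical below 0.05 rad and linear speed of wedge below 0.01 m/s); the robot touches nothing.
It fails at once if the corner is jacked up or pushed down by more than 1.5 mm (distance of lug from where it was at the start of the episode above 0.0015 m).
It fails at once if the robot pushes on the plate with more than 3 N (contact force between any of the arm, the fingers and plate above 3 N).
It fails at once if the connecting rod is moved by more than 10 mm (distance of conrod from where it was at the start of the episode above 0.01 m).
It fails at once if the bottle, the case or the spanner is moved by more than 15 mm (distance of any of oil_bottle, gauge_case, spanner from where it was at the start of the episode above 0.015 m).
It also fails if it takes over 72 s, if anything falls off the work surface, if the arm or the gripper's body presses on something with over 40 N, if the wrist force passes 120 N, or if a joint passes its speed limit or range.

## Working session

There is one attempt and no reset: what is moved stays moved. The work goes in short steps, Python scripts to look and compute and a shell command to move; the robot and the scene stay as the last step left them, time stands still between calls to the robot, and variables do not carry over. Pictures are saved under pics/ and viewed, at most 10 in all, crops included, and the job is handed in when it is done.

```bash
mkdir -p pics; ls
cat > h.py <<'E'
import sys; sys.path.insert(0,'.')
from plant import env, imaging
import numpy as np, cv2
def pix2w(name,u,v,d=None,z=None):
    c=imaging.get_calibration(name); f=200/np.tan(np.radians(c['fov_y']/2))
    T=np.linalg.inv(np.array(c['camera_from_world']))
    r=np.array([(u-c['cx'])/f,-(v-c['cy'])/f,-1.])
    o=T[:3,3]; w=T[:3,:3]@r
    s=d if d is not None else (z-o[2])/w[2]
    return o+s*w
E
python3 - <<'E'
from h import *
for n in("scene","top"):
    p,d=imaging.grab_frame(n); cv2.imwrite(f'pics/{n}0.png',p[:,:,::-1]); np.save(f'{n}0.npy',d)
    c=imaging.get_calibration(n); print({k:(v if k!='camera_from_world' else np.round(v,3).tolist()) for k,v in c.items()})
s=env.get_state(); print(s, env.tip_reach)
E
```

```text
pics
{'fov_y': 55.355153352182775, 'cx': 324.95536857247373, 'cy': 202.0268478588933, 'camera_from_world': [[-0.029, 0.999, 0.016, -27.715], [-0.585, -0.03, 0.811, 300.906], [0.811, 0.014, 0.585, -1575.243], [0.0, 0.0, 0.0, 1.0]]}
{'fov_y': 52.07728417464408, 'cx': 316.41382510973847, 'cy': 205.72860738106763, 'camera_from_world': [[-0.023, -1.0, -0.012, 74.481], [0.987, -0.025, 0.161, -597.599], [-0.162, -0.009, 0.987, -1075.557], [0.0, 0.0, 0.0, 1.0]]}
{'clock': 0.1, 'q': array([ 1.26581527,  0.41182502, -0.01271441,  1.59698276,  0.00559824,
        1.13431381, -0.08220146]), 'qd': array([ 7.52518119e-04, -1.97838178e-03,  1.41497641e-03, -2.42182455e-03,
       -9.17281578e-05,  1.69886275e-03, -2.22554647e-04]), 'joint_torque': array([ 3.69000190e-03, -6.01827979e+01,  6.84709400e-01, -3.00087905e+01,
        1.40497487e-02,  6.45986816e-03,  9.32589813e-06]), 'position': array([ 146.4690363 , -607.13485449,  241.52479165]), 'ee_rot': array([-3.14010288e+00,  1.03265890e-04,  2.36805452e-01]), 'ft_force': array([ 0.09257297,  0.25701566, -0.92592391]), 'ft_torque': array([-0.01229306, -0.02478242, -0.00154756]), 'grip_force': 0.0, 'opening': 85.43238798229925} 11.0
```

View pics/top0.png

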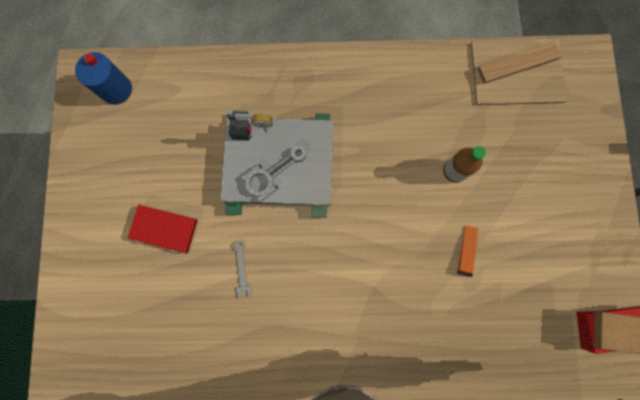

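View pics/scene0.png

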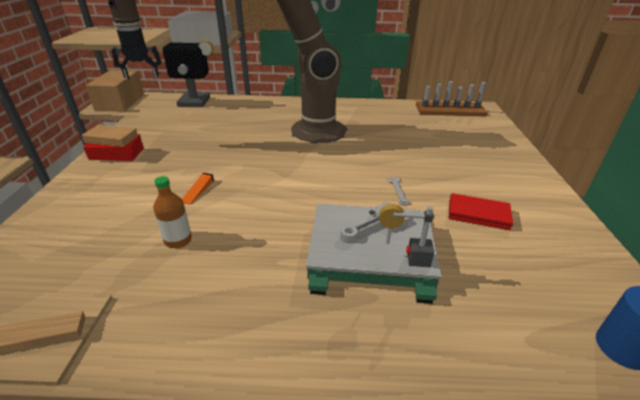

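Top view: plate at about (277,162), worn lug at (319,211); wedge at (468,250) with its black heel at (466,273) and its toe pointing far. The scene view agrees with this. Now I'll measure both.

```bash
cat >> h.py <<'E'
def cloud(n,p,d):
    c=imaging.get_calibration(n); f=200/np.tan(np.radians(c['fov_y']/2))
    T=np.linalg.inv(np.array(c['camera_from_world'])); v,u=np.mgrid[:400,:640]
    X=np.stack([(u-c['cx'])/f*d,-(v-c['cy'])/f*d,-d],-1)
    return X@T[:3,:3].T+T[:3,3]
def rect(P): 
    r=cv2.minAreaRect(P[:,:2].astype(np.float32)); return np.round(r[0],1),np.round(r[1],1),round(r[2],2),np.round(cv2.boxPoints(r),1).tolist()
E
python3 - <<'E'
from h import *
p=cv2.imread('pics/top0.png'); d=np.load('top0.npy'); W=cloud('top',p,d)
hsv=cv2.cvtColor(p,cv2.COLOR_BGR2HSV).astype(int); H,S,V=hsv[...,0],hsv[...,1],hsv[...,2]
v,u=np.mgrid[:400,:640]
print('bench',[np.round(W[y,x],1).tolist() for x,y in((400,250),(280,300),(520,250))])
m=(u>450)&(u<490)&(v>220)&(v<285)&(d>0)
o=m&(H<14)&(S>190)&(V>120); k=m&(W[...,2]>4)
print('orange',o.sum(),rect(W[o]), 'wedge>4mm',rect(W[k]))
for name,mm in(('o',o),):
    ys=np.unique(v[mm])
    for y in ys[::4]: q=W[mm&(v==y)]; print(y,len(q),np.round(q.mean(0),1), u[mm&(v==y)].min(),u[mm&(v==y)].max())
t=(u>200)&(u<350)&(v>100)&(v<225)&(abs(W[...,2]-62)<4)&(S<60)
t=cv2.morphologyEx(t.astype(np.uint8),cv2.MORPH_OPEN,np.ones((3,3)))>0
print('plate',t.sum(),np.median(W[t][:,2]),rect(W[t]))
l=(u>300)&(u<335)&(v>200)&(v<225)&(abs(W[...,2]-35)<5)&(H>50)&(H<100)
print('lug',l.sum(),rect(W[l]),np.median(W[l][:,2]))
l=(u>215)&(u<250)&(v>198)&(v<225)&(abs(W[...,2]-35)<5)&(H>50)&(H<100)
print('lugL',l.sum(),rect(W[l]),np.median(W[l][:,2]))
a=cv2.resize(p[190:230,300:340],None,fx=10,fy=10,interpolation=cv2.INTER_CUBIC);b=cv2.resize(p[218:283,445:495],None,fx=6,fy=6,interpolation=cv2.INTER_CUBIC)
im=np.zeros((400,700,3),np.uint8); im[:,:400]=a; im[:390,400:700]=b; cv2.imwrite('pics/crop.png',im)
E
```

```text
bench [[475.3, -172.0, -2.1], [345.5, 167.3, 0.4], [467.2, -506.7, 0.2]]
orange 253 (array([ 471.3, -357.8]), array([ 32. , 122.5]), 75.7, [[408.0, -358.20001220703125], [526.7000122070312, -388.3999938964844], [534.5999755859375, -357.3999938964844], [415.8999938964844, -327.1000061035156]]) wedge>4mm (array([ 459.4, -371.1]), array([ 91.8, 156.2]), 87.3, [[379.29998779296875, -413.29998779296875], [535.2999877929688, -420.70001220703125], [539.5999755859375, -329.0], [383.6000061035156, -321.6000061035156]])
229 3 [ 528.9 -371.6    7.2] 467 474
233 3 [ 517.7 -370.8    6.7] 468 473
237 2 [ 506.6 -365.5    5.9] 467 471
241 7 [ 495.1 -368.     9.6] 466 474
245 5 [ 483.9 -361.2   12.7] 465 472
249 5 [ 472.7 -356.4   15.9] 465 472
253 8 [ 461.7 -356.9   15.7] 465 472
257 8 [ 450.6 -357.8   18.4] 466 473
261 8 [ 439.8 -352.1   20.3] 463 472
265 7 [ 428.9 -350.9   22.4] 461 472
269 10 [ 418.2 -344.6   23.6] 460 471
plate 6262 61.449177120677746 (array([729.5, 165.6]), array([299.9, 240.7]), 86.77, [[600.9000244140625, 22.700000762939453], [841.2000122070312, 9.199999809265137], [858.0999755859375, 308.5], [617.7000122070312, 322.1000061035156]])
lug 128 (array([586.7,  54.7]), array([36.2, 28.7]), 88.44, [[571.9000244140625, 37.0], [600.5999755859375, 36.29999923706055], [601.5999755859375, 72.4000015258789], [572.9000244140625, 73.19999694824219]]) 34.764664280927946
lugL 165 (array([602.5, 291.3]), array([44.5, 33.5]), 85.91, [[584.2000122070312, 270.29998779296875], [617.5999755859375, 267.8999938964844], [620.7000122070312, 312.29998779296875], [587.4000244140625, 314.70001220703125]]) 34.71008098977359
```

View pics/crop.png

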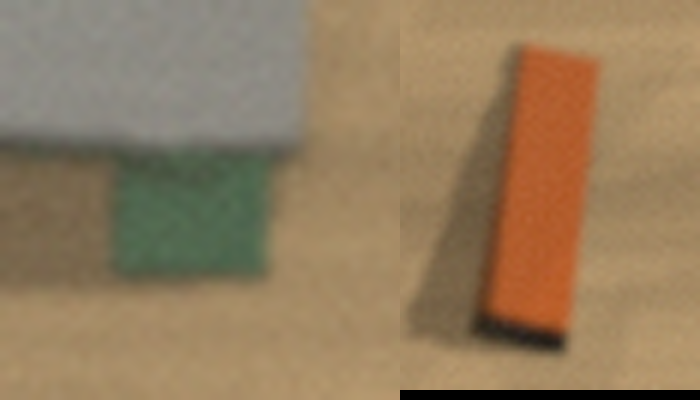

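Left crop: lug outer edge at about (319,217.5), which fits the plate rectangle (240.7 x 300). Right crop: wedge toe corners at about (465.3,225.8) and (478.3,228.3), heel corners at about (458,273.5) and (472.7,275.5).

Run:
```python
from h import *
f=lambda px,py:(445+(px-400)/6-.42,218+py/6-.42)
P=[pix2w('top',*f(x,y),z=z) for x,y,z in((522,47,4),(600,62,4),(490,316,24),(568,330,24),(566,347,26),(478,333,26))]
for q in P: print(np.round(q,1))
toe=(P[0]+P[1])/2; he=(P[4]+P[5])/2; ob=(P[2]+P[3])/2
for h in(he,ob):
    D=(toe-h)[:2]; print('len',np.hypot(*D),'yaw',np.arctan2(D[1],D[0]))
print('widths',np.linalg.norm(P[0]-P[1]),np.linalg.norm(P[2]-P[3]),np.linalg.norm(P[4]-P[5]))
c=np.array([729.5,165.6]);a=-.0561;R=np.array([[np.cos(a),-np.sin(a)],[np.sin(a),np.cos(a)]])
print('lug',c+R@[-152,-120])
```

```text
[ 539.7 -357.4    4. ]
[ 531.7 -393.3    4. ]
[ 415.3 -325.9   24. ]
[ 408.2 -360.6   24. ]
[ 400.6 -358.4   26. ]
[ 407.8 -319.2   26. ]
len 136.50461172435286 yaw -0.2713711489778732
len 128.0956461488651 yaw -0.25343360867285575
widths 36.77459381237925 35.458201259346794 39.806669474445684
lug [571.01065585  54.31151097]
```

```bash
python3 -m creep '[[100,[0,0,0],0.164],[100,[0,0,0],0.164],[100,[0,0,0],0.164],[100,[2.54,-4.03,0],0],[100,[2.54,-4.03,0],0],[100,[2.54,-4.03,0],0],[100,[2.54,-4.03,0],0],[100,[2.54,-4.03,0],0],[100,[2.54,-4.03,0],0],[100,[2.54,-4.03,0],0],[100,[2.54,-4.03,0],0]]' 40
python3 -m creep '[[70,[0,0,5],0],[70,[0,0,5],0],[70,[0,0,0],0],[70,[0,0,0],0]]'
python3 -c "
from h import *
for n in('top','scene'):
    p,d=imaging.grab_frame(n); cv2.imwrite(f'pics/{n}1.png',p[:,:,::-1]); np.save(f'{n}1.npy',d)
print(env.get_state()['ee_rot'])"
```

```text
clock: 1.48
position: [425.4, -345.6, 242.0]
ee_rot: [-3.142, 0.0, -0.255]
ft_force: [-0.3, 0.1, -0.5]
opening: 85.6
grip_force: 0.0
clock: 1.98
position: [425.2, -347.5, 143.7]
ee_rot: [3.141, -0.001, -0.255]
ft_force: [0.9, 0.3, 0.7]
opening: 59.9
grip_force: 0.0
[ 3.14032244 -0.0032437  -0.25561684]
```

```bash
python3 -m creep '[[70,[0,0,5],0],[70,[0,0,5],0],[70,[0,0,2],0],[70,[0,0,0.6],0],[70,[0,0,0],0],[70,[0,0,0],0]]'
python3 -m creep '[[70,[0,0,0.2],0],[70,[0,0,0],0],[70,[0,0,0],0]]'
python3 -m creep '[[70,[0,0,0.2],0],[70,[0,0,0],0],[70,[0,0,0],0]]'
```

```text
clock: 2.82
position: [425.6, -347.6, 17.9]
ee_rot: [3.141, -0.003, -0.255]
ft_force: [0.7, -0.4, 1.2]
opening: 59.5
grip_force: 0.0
clock: 3.2
position: [424.7, -347.0, 14.4]
ee_rot: [3.142, -0.0, -0.255]
ft_force: [-0.5, -0.5, 0.2]
opening: 60.1
grip_force: 0.0
clock: 3.58
position: [424.6, -346.9, 12.2]
ee_rot: [-3.142, 0.0, -0.255]
ft_force: [-0.6, 0.3, -0.3]
opening: 59.7
grip_force: 0.0
```

```bash
python3 -m creep '[[40,[0,0,0],0],[30,[0,0,0],0],[30,[0,0,0],0],[30,[0,0,0],0],[30,[0,0,0],0],[30,[0,0,0],0]]' 60
```

```text
clock: 4.32
position: [424.8, -347.1, 12.5]
ee_rot: [3.141, -0.0, -0.255]
ft_force: [-0.6, -0.3, 4.6]
opening: 35.1
grip_force: 61.1
```

```bash
python3 -m creep '[[30,[0,0,-2.5],0],[30,[0,0,-3],0],[30,[0,0,0],-0.1],[30,[0,0,0],-0.099],[30,[-0.14,-5.1,0],0],[30,[-0.14,-5.1,0],0],[30,[-0.14,-5.1,0],0],[30,[-0.14,-5.1,0],0],[30,[-0.14,-5.1,0],0],[30,[-0.14,-5.1,0],0],[30,[-0.14,-5.1,0],0],[30,[-0.14,-5.1,0],0]]'
python3 -m creep '[[30,[0,0,0],0],[30,[0,0,0],0]]'
python3 -c "
from h import *
p,d=imaging.grab_frame('top'); cv2.imwrite('pics/top2.png',p[:,:,::-1]); np.save('top2.npy',d)
cv2.imwrite('pics/c2.png',cv2.resize(p[185:295,270:370],None,fx=5,fy=5,interpolation=cv2.INTER_CUBIC)[:,:,::-1])
print(env.get_state()['position'])"
```

```text
clock: 5.82
position: [435.8, 62.6, 67.0]
ee_rot: [3.141, 0.001, -0.056]
ft_force: [0.9, -0.1, -0.5]
opening: 34.9
grip_force: 60.5
clock: 6.08
position: [435.8, 60.6, 66.9]
ee_rot: [3.141, 0.001, -0.056]
ft_force: [-1.0, -1.1, -0.4]
opening: 34.9
grip_force: 60.5
[435.92488342  59.93430971  66.97720459]
```

View pics/c2.png

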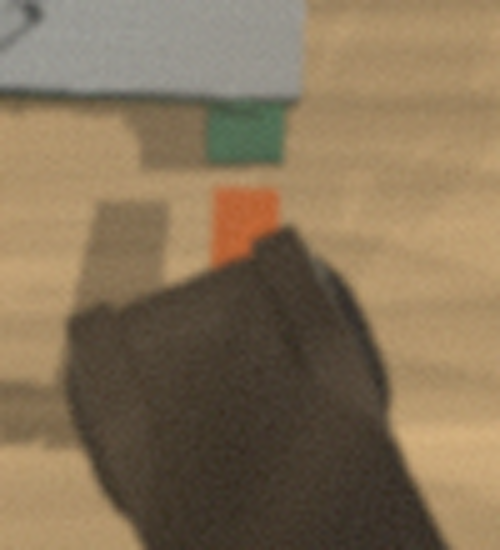

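The wedge is held level. Toe edge at crop (213..279,189), lug outer edge at (206..284,162.5).

Run:
```python
from h import *
f=lambda x,y:(270+x/5-.4,185+y/5-.4)
A=[pix2w('top',*f(213,189),z=58.5),pix2w('top',*f(279,189),z=58.5)];B=[pix2w('top',*f(206,162),z=35),pix2w('top',*f(284,163),z=35)]
for q in A+B+[(A[0]+A[1])/2,(B[0]+B[1])/2]: print(np.round(q,1))
```

```text
[552.3  72.4  58.5]
[551.4  36.7  58.5]
[570.3  76.4  35. ]
[568.6  33.2  35. ]
[551.8  54.5  58.5]
[569.5  54.8  35. ]
```

```bash
python3 -m creep '[[30,[0,0,2.5],0],[30,[0,0,2.3],0],[30,[0,0,0.4],0],[30,[0,0,0],0],[30,[0,0,0],0],[30,[0,0,0],0]]'
python3 -m creep '[[30,[0,0,0.15],0],[30,[0,0,0],0],[30,[0,0,0],0]]'
python3 -m creep '[[30,[0,0,0.1],0],[30,[0,0,0],0],[30,[0,0,0],0]]'
```

```text
clock: 6.88
position: [436.8, 61.0, 15.9]
ee_rot: [-3.141, -0.001, -0.056]
ft_force: [0.4, 0.6, -0.9]
opening: 34.8
grip_force: 60.5
clock: 7.25
position: [436.3, 61.1, 13.8]
ee_rot: [3.142, 0.0, -0.056]
ft_force: [0.4, -0.5, -0.9]
opening: 34.8
grip_force: 60.5
clock: 7.62
position: [436.3, 61.1, 12.7]
ee_rot: [3.142, 0.0, -0.056]
ft_force: [-0.1, -0.2, -0.3]
opening: 35.1
grip_force: 60.5
```

```bash
python3 -m creep '[[30,[0,0,0.05],0],[30,[1,0,0],0],[30,[1,0,0],0],[30,[0.8,0,0],0],[30,[0.5,0,0],0],[30,[0,0,0],0],[30,[0,0,0],0]]'
python3 -m creep '[[30,[0.2,0,0],0],[30,[0,0,0],0],[30,[0,0,0],0]]'
```

```text
clock: 8.5
position: [470.1, 59.3, 12.5]
ee_rot: [-3.141, -0.001, -0.056]
ft_force: [0.9, 0.2, 3.7]
opening: 35.3
grip_force: 61.1
clock: 8.88
position: [470.8, 59.2, 12.5]
ee_rot: [3.141, 0.001, -0.056]
ft_force: [-2.5, -0.4, 7.2]
opening: 34.6
grip_force: 61.5
```

```bash
cat > avg.py <<'E'
from h import *
F=[];P=[]
for i in range(8):
    imaging.grab_frame('top'); s=env.get_state(); F.append(s['ft_force']);P.append(s['position'])
print('AVG F',np.round(np.mean(F,0),2),'P',np.round(np.mean(P,0),2),'sdF',np.round(np.std(F,0),1),s['clock'])
E
python3 avg.py
python3 -m creep '[[30,[0.3,0,0],0],[30,[0,0,0],0],[30,[0,0,0],0]]'|grep -A2 -E 'pos'
python3 -m creep '[[30,[0.2,0,0],0],[30,[0,0,0],0],[30,[0,0,0],0]]'|grep -A2 -E 'pos'
python3 avg.py
```

```text
AVG F [-1.54  0.44  7.72] P [470.85  59.2   12.47] sdF [0.4 0.6 0.6] 9.275
position: [473.9, 59.0, 12.5]
ee_rot: [3.141, 0.0, -0.056]
ft_force: [-0.5, -0.3, 7.6]
position: [475.8, 58.9, 12.5]
ee_rot: [3.141, 0.001, -0.056]
ft_force: [-1.7, 0.2, 8.3]
AVG F [-1.97  0.26  7.77] P [475.81  58.92  12.47] sdF [0.6 0.5 0.4] 10.425
```

```bash
for i in 1 ; do
python3 -m creep '[[30,[0.2,0,0],0],[30,[0,0,0],0],[30,[0,0,0],0]]'|grep -E 'pos|ft_'
python3 -m creep '[[30,[0.2,0,0],0],[30,[0,0,0],0],[30,[0,0,0],0]]'|grep -E 'pos|ft_'
python3 avg.py; done
```

```text
position: [477.8, 58.8, 12.5]
ft_force: [-2.1, 0.1, 8.5]
position: [479.8, 58.7, 12.5]
ft_force: [-3.2, 0.4, 8.6]
AVG F [-1.98  0.25  8.18] P [479.8   58.7   12.47] sdF [0.4 0.3 0.5] 11.575
```

```bash
python3 -m creep '[[30,[0.2,0,0],0],[30,[0,0,0],0],[30,[0,0,0],0]]'|grep -E 'pos|ft_'
python3 -m creep '[[30,[0.2,0,0],0],[30,[0,0,0],0],[30,[0,0,0],0]]'|grep -E 'pos|ft_'
python3 avg.py
```

```text
position: [481.8, 58.6, 12.5]
ft_force: [-2.1, 0.1, 7.7]
position: [483.8, 58.5, 12.5]
ft_force: [-2.1, -0.6, 8.0]
AVG F [-2.14  0.07  7.65] P [483.8   58.49  12.48] sdF [0.4 0.4 0.4] 12.725
```

```bash
python3 -m creep '[[30,[0.2,0,0],0],[30,[0,0,0],0],[30,[0,0,0],0]]'|grep -E 'pos|ft_'
python3 -m creep '[[30,[0.2,0,0],0],[30,[0,0,0],0],[30,[0,0,0],0]]'|grep -E 'pos|ft_'
python3 avg.py
```

```text
position: [485.8, 58.3, 12.5]
ft_force: [-1.6, 0.3, 7.8]
position: [487.8, 58.3, 12.5]
ft_force: [-1.4, 0.3, 6.8]
AVG F [-1.97 -0.    7.55] P [487.8   58.26  12.48] sdF [0.6 0.3 0.3] 13.875
```

```bash
python3 -m creep '[[30,[0.2,0,0],0],[30,[0,0,0],0],[30,[0,0,0],0]]'|grep -E 'pos|ft_'
python3 avg.py
```

```text
position: [489.8, 58.1, 12.5]
ft_force: [-1.5, 0.4, 8.6]
AVG F [-1.83 -0.13  7.76] P [489.79  58.15  12.48] sdF [0.6 0.5 0.2] 14.65
```

```bash
python3 -m creep '[[30,[0.2,0,0],0],[30,[0.1,0,0],0],[30,[0,0,0],0]]'|grep -E 'pos|ft_'
python3 avg.py
```

```text
position: [491.7, 58.0, 12.5]
ft_force: [-6.2, 0.2, 12.0]
AVG F [-5.5   0.35 12.24] P [491.75  57.99  12.47] sdF [0.4 0.4 0.2] 15.425
```

```bash
python3 -m creep '[[30,[0.2,0,0],0],[30,[0,0,0],0],[30,[0,0,0],0]]'|grep -E 'pos|ft_'
python3 avg.py
```

```text
position: [493.0, 57.9, 12.5]
ft_force: [-8.3, 0.1, 14.3]
AVG F [-8.17  0.25 14.77] P [493.02  57.91  12.46] sdF [0.5 0.6 0.6] 16.2
```

```bash
python3 -m creep '[[30,[0.1,0,0],0],[30,[0.1,0,0],0],[30,[0,0,0],0]]'|grep -E 'pos|ft_'
python3 avg.py
```

```text
position: [494.0, 57.8, 12.4]
ft_force: [-10.8, -0.4, 18.8]
AVG F [-11.33   0.78  18.35] P [494.07  57.82  12.46] sdF [0.4 0.6 0.4] 16.975
```

```bash
python3 -m creep '[[30,[-0.1,0,0],0],[30,[-0.1,0,-0.05],0],[30,[0,0,0],0]]'|grep -E 'pos|ft_'
python3 avg.py
```

```text
position: [494.0, 57.8, 12.5]
ft_force: [-4.7, 0.9, 5.3]
AVG F [-5.62  1.2   5.12] P [494.04  57.82  12.49] sdF [0.4 0.4 0.5] 17.75
```

```bash
python3 -m creep '[[30,[-0.15,0,-0.02],0],[30,[0,0,0],0],[30,[0,0,0],0]]'|grep -E 'pos|ft_'
python3 -m creep '[[50,[0,0,0],0],[60,[0,0,0],0],[70,[0,0,0],0],[70,[0,0,0],0],[70,[0,0,0],0]]'
python3 -m creep '[[70,[0,0,-1],0],[70,[0,0,-3],0],[70,[-2,0,-5],0],[70,[-5,0,-5],0],[70,[-5,0,0],0],[70,[0,0,0],0]]'
python3 -c "
from h import *
p,d=imaging.grab_frame('top'); np.save('top3.npy',d)
cv2.imwrite('pics/c3.png',cv2.resize(p[185:295,270:370],None,fx=5,fy=5,interpolation=cv2.INTER_CUBIC)[:,:,::-1])"
```

```text
position: [494.0, 57.8, 12.8]
ft_force: [0.8, 0.4, -4.1]
clock: 18.75
position: [493.8, 57.9, 13.0]
ee_rot: [3.142, -0.0, -0.056]
ft_force: [0.8, 0.0, 0.3]
opening: 60.1
grip_force: 0.0
clock: 19.5
position: [376.7, 63.9, 148.0]
ee_rot: [3.14, -0.0, -0.055]
ft_force: [0.5, 0.5, 0.1]
opening: 59.4
grip_force: 0.0
```

View pics/c3.png

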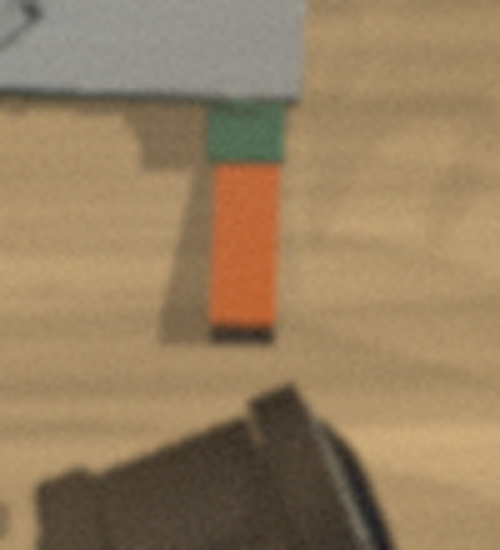

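The wedge lies straight, with its heel at crop (242,340), and its front runs in under the lug at (245,163). It stayed put when the push was released, and my force and travel estimates both give about 9 N.

```bash
python3 -c "
from h import *
print(env.close_job())"
```

```text
the job is handed in; nothing more can be done
None
```

The wedge is jammed straight under the worn foot, bearing about 9 N with the corner raised about 0.6 mm (both estimated from push force and travel, not measured directly). The gripper is clear and the job is handed in; no verdict was returned.

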